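# Show a trackball ball to the inspection webcam on its viewing dish

## Robot

A 7-joint arm with a two-finger parallel gripper is mounted at the origin on the work surface. World frame = base frame: x ahead of the robot, y to its left, z up, the work surface at z = 0. Lengths are in m, angles in rad, forces in N, time in s.
With the tool pointing down it reaches from about 0.425 to 0.925 m from the base axis. Payload 6.8 kg.
Tool frame: the origin (TCP) lies on the centre line of the jaws, within the pads' length; the fingertips stand 22 mm ahead of it and the grasp point (between the pads) lies 3 mm ahead of it (ctrl.tip_extent is the distance from the TCP to the fingertips, in m); z points along the fingers, y is the direction in which the jaws open and shut (so a half turn about z gives the same grasp; the last joint's range is limited). The gripper opens to 88 mm and grips with 3 to 60 N. Pads are 20 mm wide; open, the fingers measure 115 mm over their backs; the gripper's body (75 mm by 178 mm) begins 61 mm behind the grasp point.
Start: joints at [1.055, 0.477, 0.022, 1.555, -0.011, 1.109, -0.083], TCP at [0.268, -0.62, 0.245] pointing down, gripper open.
Joint ranges: [-2.96, 2.96], [-0.34, 2.1], [-1.41, 1.46], [0.24, 2.44], [-1.37, 4.51], [0.17, 1.92], [-2.96, 2.96]. Speed limits (rad/s): [2.39, 2.39, 3.14, 3.14, 3.14, 3.14, 3.14].

## Interface

Orientations are given as a rotation vector (axis times angle).
In Python, from workcell import ctrl gives the robot as it stands.
- The arm moves only by the tool play_rows, never from a script. Its argument "targets" is a list of rows, each a list of 5 numbers: the opening, from 0 (shut) to 1 (fully open), then the shift along the tool's x, y, z normalised to -1 to 1, where 1 is 40 cm, then the turn about the tool's z normalised to -1 to 1, where 1 is 45 degrees. In form: [[hand, tx, ty, tz, spin], ...]. A call has 1 to 12 rows; each row is the pose to reach, as a shift and turn from the pose commanded when the call began, along the tool's axes at that moment; what a row does not reach only later rows make up. A row lasts 1/12 s, in which the tool goes at most 41.7 mm and 7.16 degrees, less where a joint would pass 70% of its speed; a pose out of reach is approached as far as the arm can. A call with a number of a shift or a turn outside -1 to 1 is refused whole. A call with a gripper value outside its range is refused whole. The fingers move at their own pace and stop on an object; "force" is the grip in N (left out, the last holds). Time passes only in rows, so rows that repeat a pose let the fingers close. It gives the time, the measured TCP pose, the force and the opening at its end, in the units of the state.
- ctrl.state(): the state, without advancing time (a new reading comes with each control period).
- ctrl.capture(name): name is "scene" or "top"; returns the picture (480x640x3 uint8, blue, green, red); there is no depth.
- ctrl.camera_model(name): a dict with "vfov" (degrees; the focal length in pixels is half the picture's height over the tangent of half this angle, whatever the lens; pixels are square), "cx", "cy" (the principal point, pixels), "rvec" (rotation vector, rad) and "tvec" (3), from world to camera coordinates, as OpenCV has them. Camera axes: x right, y down, z forward; pixel columns grow to the right and rows downward; lengths in m; the calibration is good to about 2 mm. A picture is of the moment at which its call begins. camera_model takes no time and is no camera call.
- ctrl.close_job(): hands the job in, once; it reports no verdict.
Trained networks look in the newest picture that a camera, given by its name, has taken for a name from the list of things; names that differ only in an ending like _2 or _b are one class to them, and where a whole thing is asked for, a point or a joint stands for the part that bears it (a point fixed in the world has none). Each returns a list of dicts, best first, with "p" (0 to 1); they miss things now and then, are a little off and sometimes report something else, mostly with a low value. They report only what shows in the picture. A call takes as long as a camera call. They do not tell look-alikes from the thing itself.
- ctrl.masks_of(label, camera): "mask" (480x640 bool, what is visible of it) and "bbox" ([left, top, width, height] in pixels, round what is visible of it).
- ctrl.landmark_of(label, camera): "location" ([column, row] in pixels: a listed point, or the origin of a listed thing).
The state is a dict: "time_s": time; "qpos": joint angles; "dq": joint speeds; "effort": joint torques, N m; "tool_pos": TCP position; "eef_rot": TCP orientation; "ft_force": force on the tool from outside, world axes, zero at the start; "torque": the same for the moment, N m; "gripper_width": opening from 0.0 (shut) to 1.0 (fully open).
Only numpy, scipy, OpenCV 4.12 (cv2) and the standard library are available. Lean on these libraries where they do the work, as an engineer would, in place of code of your own. Each camera call takes 0.05 s, during which the arm holds its last target.

## Task

Take the red ball out of the pocket tray and set it in the bowl of the viewing dish, leaving the dish where and as it stands. Then grip the dish by its two upright ears, lift it clear of the desk, and only then give it a quarter turn in the air so that its orange pointer aims straight at the webcam, carrying it level and smoothly so that the ball stays in the middle. Finish while still holding the dish level and still above the blue ring on the desk with the ball at the height of the webcam's lens: do not put it down or let go, and leave the other balls, the trackball housing, the mouse and the screwdriver alone.

Things in the scene. Friction and masses are not known exactly. Their poses are not given: they have to be found in the camera images.
- tray: Fixed grey pocket tray, 210 x 70 x 20 mm, with three round pockets in a row along its x axis, 70 mm apart (x = -70, 0, +70). Origin: centre of its underside, on the desk. Each pocket is a 25 mm wide through hole; a ball sits on the hole's edge, its centre 11.5 mm above the tray's top (31.5 mm above the desk).
- ball_red_center (a point): Centre of the glossy red trackball ball (34 mm diameter, about 30 g), in any one of the tray's three pockets.
- ball_black_center (a point): Centre of the black 34 mm ball, in another pocket of the tray; leave alone.
- ball_blue_center (a point): Centre of the blue 34 mm ball, in the remaining pocket of the tray; leave alone.
- dish: Loose teal metal dish, 0.15 kg. Origin: centre of its underside; z up. Shallow bowl 57 mm across, rim 12 mm and bowl bottom 5 mm above the underside. Flat upright ears at +y and -y, each 30 mm long along x, 4 mm thick, top 46 mm above the underside; outer faces 60 mm apart (grip it here, fingers outside), inner faces 52 mm apart. Open towards +x and -x. Orange pointer at +x.
- dish_seat (a point): On the dish's axis, 22.4 mm above its underside: the ball's centre when it rests in the middle of the bowl. Turns with the dish (same axes). To set the ball in between the ears, the fingers holding it should close along the dish's x.
- dish_pointer (a point): On the flat orange pointer tab (its top 6 mm above the dish's underside, its tip 51 mm from the axis), 45 mm from the dish's axis along its +x. At the start it points 75 to 106 degrees anticlockwise, seen from above, of the direction it must finally have.
- webcam: Fixed black webcam on a stand behind a blue ring (95 mm across, flat on the desk). Origin: the ring's centre, on the desk; z up; +x points from there to the webcam, whose lens faces -x. Its head is 85 mm wide, 34 mm high, its front 166 mm from the ring's centre, its top 167 mm above the desk; foot 90 mm across, 190 mm from the ring's centre.
- lens (a point): Front of the webcam's lens, 160 mm along the webcam's +x from the ring's centre and 150 mm above the desk.
- view_point (a point): 150 mm straight above the centre of the blue ring, at lens height: where the ball's centre should be held, with the dish's +x along the webcam's +x.
- shell: Black trackball housing with an empty socket, about 108 mm long and 96 mm wide, 35 mm high, loose; leave alone. Origin: centre of its underside.
- mouse: Black wireless mouse, 105 x 60 x 33 mm, loose; leave alone. Origin: centre of its underside.
- driver: Small yellow-handled screwdriver, 170 mm long, lying on the desk on the left, loose; leave alone.
Mind the look-alikes: they are no part of the job. Leave any purple or yellow look-alike of the dish alone.

How it is judged:
By the outcome, as a careful person would: the job done as asked, in the order asked, and still so for the second after the job is handed in, while the arm keeps its last pose, push and grip.
It also fails if it takes over 70 s, if anything falls off the work surface, if the arm or the gripper's body presses on something with over 40 N, if the wrist force passes 120 N, or if a joint passes its speed limit or range.

## Working session

There is one attempt and no reset: what is moved stays moved. The work goes in short steps, Python scripts to look and compute and a tool call to move; the robot and the scene stay as the last step left them, time stands still between calls to the robot, and variables do not carry over. Pictures are saved under pics/ and viewed, and the job is handed in when it is done.

Besides the shell and the picture viewer there is one more tool, called after "Emit:" as a command line: name --pt "numbers of a row" for each row, then --argument value for the rest. play_rows: Moves the arm, as the interface text tells. Its arguments: {"type":"object","properties":{"targets":{"type":"array","items":{"type":"array","items":{"type":"number","minimum":-1,"maximum":1}}},"force":{"type":"number"}},"required":["targets"]}

```bash
ls; mkdir -p pics; cat > h.py <<'E'
import numpy as np, cv2
from workcell import ctrl
from scipy.spatial.transform import Rotation as R
def cam(n):
    m=ctrl.camera_model(n); f=240/np.tan(np.radians(m['vfov'])/2)
    K=np.array([[f,0,m['cx']],[0,f,m['cy']],[0,0,1]]); Rm=R.from_rotvec(m['rvec']).as_matrix()
    return K,Rm,np.array(m['tvec'],float)
def ray(n,px):
    K,Rm,t=cam(n); d=Rm.T@np.linalg.inv(K)@np.array([px[0],px[1],1.]); return -Rm.T@t,d/np.linalg.norm(d)
def onz(n,px,z):
    o,d=ray(n,px); return o+d*(z-o[2])/d[2]
def proj(n,p):
    K,Rm,t=cam(n); q=K@(Rm@np.array(p,float)+t); return q[:2]/q[2]
def tri(ps):
    A=np.zeros((3,3));b=np.zeros(3);L=[]
    for n,px in ps:
        o,d=ray(n,px);M=np.eye(3)-np.outer(d,d);A+=M;b+=M@o;L.append((M,o))
    x=np.linalg.solve(A,b);return x,[np.linalg.norm(M@(x-o)) for M,o in L]
E
python3 - <<'E'
from h import *
for n in ['scene','top']:
    cv2.imwrite(f'pics/{n}0.png',ctrl.capture(n)); m=ctrl.camera_model(n); o,_=ray(n,(320,240)); print(n,m,o)
print(ctrl.state())
for l in ['tray','ball_red_center','ball_black_center','ball_blue_center','dish','dish_seat','dish_pointer','webcam','lens','view_point','shell','mouse','driver']:
    for n in ['scene','top']:
        print(l,n,[(np.round(r['location']).tolist(),round(r['p'],2)) for r in ctrl.landmark_of(l,n)[:4]])
E
```

```text
pics
scene {'vfov': 47.30833445472329, 'cx': 308.6801102634655, 'cy': 241.0835133803756, 'rvec': array([ 1.88412268,  1.38223779, -0.63496198]), 'tvec': array([-0.23440494, -0.22444252,  1.49550316])} [ 1.305635   -0.19294324  0.77455793]
top {'vfov': 42.35365927907654, 'cx': 317.4171285705037, 'cy': 241.72991918833677, 'rvec': array([ 2.19000844, -2.17776483,  0.07455411]), 'tvec': array([0.02836076, 0.57052375, 1.25472997])} [0.47986673 0.02775093 1.29213265]
{'time_s': 0.1, 'qpos': array([ 1.05490435,  0.4777299 ,  0.0223651 ,  1.55630304, -0.01147543,
        1.10930983, -0.08309806]), 'dq': array([-0.00085813, -0.00287223,  0.00023396, -0.00245476, -0.00104002,
        0.00107272,  0.00174828]), 'effort': array([ 5.02068055e-03, -5.84087777e+01,  1.54067852e+00, -2.73313451e+01,
       -5.41509816e-02,  1.31437872e-02,  2.86143188e-05]), 'tool_pos': array([ 0.26747371, -0.61921068,  0.24379193]), 'eef_rot': array([-3.07499178e+00, -6.35835669e-01,  7.43807751e-04]), 'ft_force': array([ 0.0350095 ,  0.4729685 , -0.15550101]), 'torque': array([ 3.76943234e-05, -2.20008024e-03, -6.
[... 673 characters left out ...]
], 0.6), ([332.0, 246.0], 0.57)]
dish_seat top [([276.0, 191.0], 0.85), ([262.0, 294.0], 0.85), ([248.0, 232.0], 0.67)]
dish_pointer scene [([336.0, 264.0], 0.93), ([372.0, 343.0], 0.84), ([382.0, 286.0], 0.72)]
dish_pointer top [([266.0, 173.0], 0.8), ([260.0, 273.0], 0.71), ([230.0, 238.0], 0.64)]
webcam scene [([274.0, 279.0], 0.74)]
webcam top []
lens scene [([281.0, 278.0], 0.73)]
lens top [([345.0, 186.0], 0.75)]
view_point scene []
view_point top []
shell scene [([459.0, 293.0], 0.87)]
shell top [([161.0, 201.0], 0.93)]
mouse scene [([168.0, 398.0], 0.65), ([94.0, 346.0], 0.5)]
mouse top [([448.0, 167.0], 0.57)]
driver scene [([424.0, 235.0], 0.92)]
driver top [([156.0, 294.0], 0.71)]
```

View pics/scene0.png

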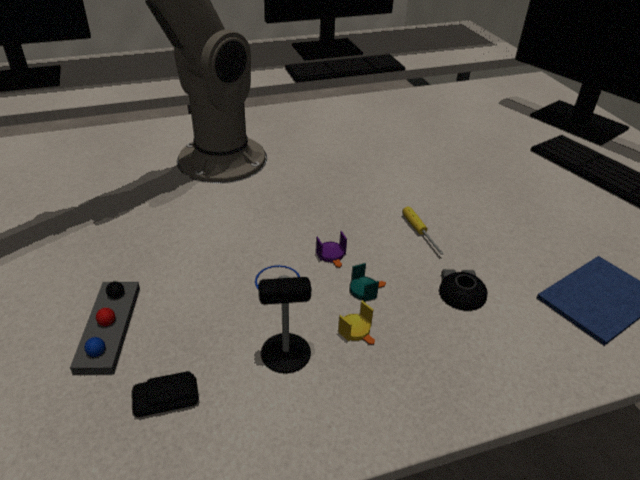

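View pics/top0.png

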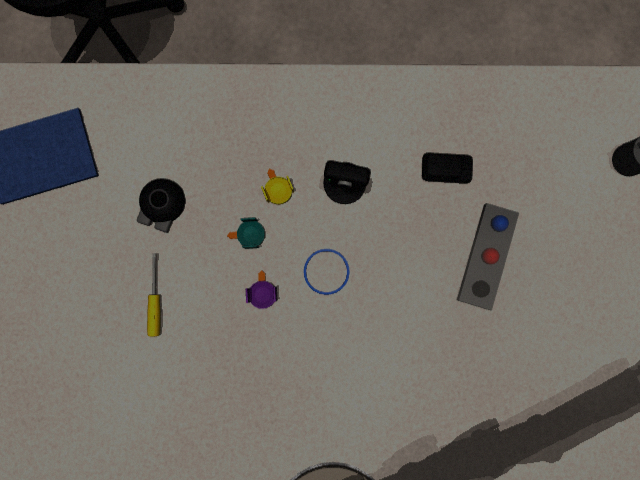

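```bash
python3 - <<'E'
from h import *
t=cv2.imread('pics/top0.png');s=cv2.imread('pics/scene0.png')
def crop(i,x,y,w,h,k): return cv2.resize(np.clip(i[y:y+h,x:x+w].astype(float)*1.8,0,255).astype(np.uint8),None,fx=k,fy=k,interpolation=cv2.INTER_CUBIC)
a=crop(t,215,150,160,150,5);cv2.imwrite('pics/tc.png',cv2.resize(a,(640,600)))
cv2.imwrite('pics/sc.png',cv2.resize(crop(s,240,225,160,150,5),(640,600)))
for n,i in (('top',t),('scene',s)):
    hsv=cv2.cvtColor(i,cv2.COLOR_BGR2HSV);
    for nm,lo,hi in (('teal',(80,100,20),(95,255,255)),('orange',(3,150,80),(16,255,255)),('blue',(104,120,40),(125,255,255)),('red',(0,150,40),(3,255,255)),('red2',(174,150,40),(180,255,255))):
        m=cv2.inRange(hsv,lo,hi); c,l,st,ce=cv2.connectedComponentsWithStats(m)
        for k in range(1,c):
            if st[k][4]>12: print(n,nm,st[k],ce[k].round(1))
E
```

```text
top teal [237 218  28  30 619] [250.2 233.2]
top orange [268 169   8   9  52] [270.9 173.2]
top orange [227 232  10   7  57] [232.2 234.9]
top orange [258 271   7  10  55] [261.4 275.9]
top blue [   0  109   97   94 6309] [ 43.4 155.6]
top blue [492 216  16  15 192] [499.8 222.8]
top blue [304 249  45  46 281] [326.1 272.2]
top red [484 249  15  14 160] [491.2 255.7]
scene teal [350 264  28  36 473] [361.8 284.2]
scene orange [333 259   9   8  44] [337.2 262.5]
scene orange [379 281   7   6  32] [381.5 283.4]
scene orange [363 334  12  10  66] [368.8 338.9]
scene blue [ 540  257  100   85 3741] [597.8 298.1]
scene blue [280 266  20  11  23] [290.6 269.7]
scene blue [255 268  12  21  34] [258.4 278.1]
scene blue [ 85 337  20  19 285] [ 93.9 345.8]
scene red [ 96 308  19  18 213] [104.4 315.6]
```

```bash
ls pics
```

```text
sc.png
scene0.png
tc.png
top0.png
```

View pics/tc.png

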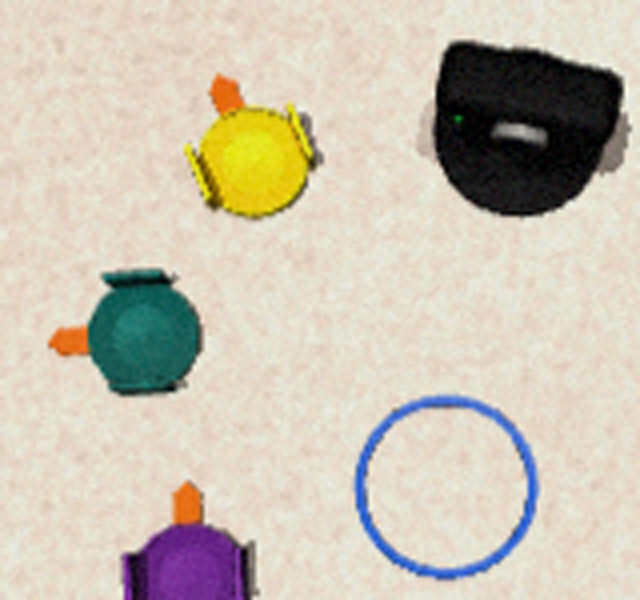

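View pics/sc.png

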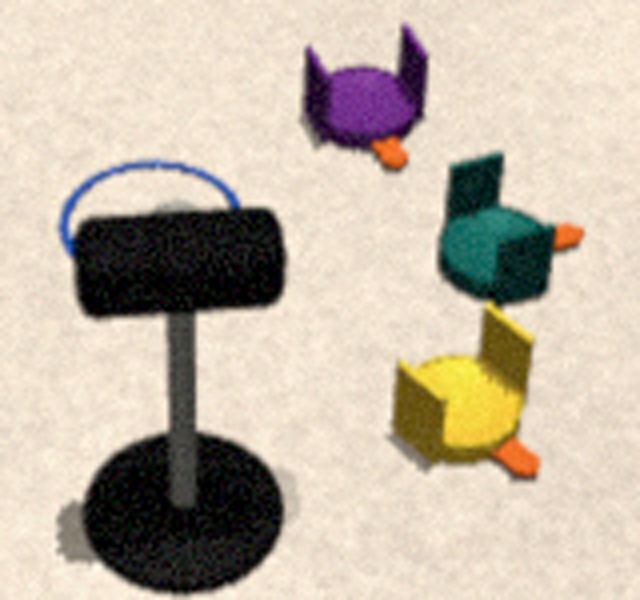

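```bash
cat > fit.py <<'E'
from h import *
from scipy.optimize import minimize
def box(x0,x1,y0,y1,z0,z1): return np.array([[x,y,z] for x in(x0,x1) for y in(y0,y1) for z in(z0,z1)])
def cyl(r,z0,z1,cx=0): a=np.linspace(0,2*np.pi,48,endpoint=False); return np.concatenate([np.c_[cx+r*np.cos(a),r*np.sin(a),np.full(48,z)] for z in(z0,z1)])
def ycyl(r,cx,cz,w): a=np.linspace(0,2*np.pi,24,endpoint=False); return np.concatenate([np.c_[cx+r*np.cos(a),np.full(24,y),cz+r*np.sin(a)] for y in(-w,w)])
DISH=[cyl(.0285,0.002,.012),box(-.015,.015,.026,.030,.004,.046),box(-.015,.015,-.030,-.026,.004,.046)]
PTR=[np.array([[x,y,z] for z in(.003,.006) for x,y in((.028,.0075),(.028,-.0075),(.043,.0075),(.043,-.0075),(.051,0))])]
CAM=[ycyl(.017,.183,.150,.0425),cyl(.045,0,.01,.190),box(.183,.195,-.006,.006,0,.14)]
SS=4
def projs(n,P):
    K,Rm,t=cam(n); q=(K@(Rm@P.T+t[:,None])).T; return q[:,:2]/q[:,2:]
def render(n,parts,p,roi,z=0):
    x0,y0,w,h=roi; c,s=np.cos(p[2]),np.sin(p[2]); im=np.zeros((h*SS,w*SS),np.uint8)
    for P in parts:
        W=np.c_[p[0]+c*P[:,0]-s*P[:,1],p[1]+s*P[:,0]+c*P[:,1],P[:,2]+z]
        q=(projs(n,W)+.5-[x0,y0])*SS-.5
        cv2.fillConvexPoly(im,cv2.convexHull(np.round(q*16).astype(np.int32)),255,cv2.LINE_8,4)
    return cv2.resize(im,(w,h),interpolation=cv2.INTER_AREA)/255.
def fit(views,parts,p0,step=(.004,.004,.1),z=0):
    # views: (name, mask float roi, roi)
    f=lambda p: sum(np.abs(render(n,parts,p,roi,z)-m).sum() for n,m,roi in views)
    p0=np.array(p0,float); best=None
    for sg in (1,-1):
        sim=np.array([p0]+[p0+np.eye(3)[i]*step[i]*sg for i in range(3)])
        r=minimize(f,p0,method='Nelder-Mead',options=dict(initial_simplex=sim,xatol=1e-5,fatol=1e-3))
        if best is None or r.fun<best.fun: best=r
    return best.x,best.fun,f(p0)
E
python3 - <<'E'
from fit import *
t=cv2.imread('pics/top0.png');s=cv2.imread('pics/scene0.png')
H=lambda i:cv2.cvtColor(i,cv2.COLOR_BGR2HSV)
def dm(i,roi):
    x,y,w,h=roi;h_=H(i)[y:y+h,x:x+w]; return ((cv2.inRange(h_,(75,70,5),(100,255,255))|cv2.inRange(h_,(3,150,70),(16,255,255)))>0)*1.
rt=(220,210,52,45);rs=(344,258,46,46)
V=[('top',dm(t,rt),rt),('scene',dm(s,rs),rs)]
# ring/seat initial
p0=onz('top',(250,233),.01); p0=[p0[0],p0[1],np.pi/2]
for nm,v in (('both',V),('top',V[:1]),('scene',V[1:])):
    p,f,f0=fit(v,DISH+PTR,p0); print('dish',nm,p.round(4),np.degrees(p[2]).round(1),round(f,1),round(f0,1))
# ring
for n,i in(('top',t),('scene',s)):
    h=H(i); m=cv2.inRange(h,(104,90,30),(125,255,255)); 
    x,y,w,hh=(295,240,62,62) if n=='top' else (245,255,65,45)
    q=np.argwhere(m[y:y+hh,x:x+w])[:,::-1]+[x,y]
    P=np.array([onz(n,a,0.001)[:2] for a in q])
    from scipy.optimize import least_squares
    r=least_squares(lambda c:np.hypot(*(P-c[:2]).T)-c[2],[*P.mean(0),.046],loss='soft_l1',f_scale=.002); print('ring',n,r.x.round(4))
    if n=='top': ring=r.x[:2]
# webcam
def wm(i,roi,th):
    x,y,w,h=roi; return (i[y:y+h,x:x+w].max(2)<th)*1.
rt=(310,150,75,65);rs=(245,265,80,115)
print([np.percentile(t[150:215,310:385].max(2),k) for k in (5,30,50,70)])
V=[('top',wm(t,rt,45),rt),('scene',wm(s,rs,70),rs)]
for nm,v in (('both',V),('top',V[:1]),('scene',V[1:])):
    p,f,f0=fit(v,CAM,[*ring,-.1]); print('cam',nm,p.round(4),np.degrees(p[2]).round(1),round(f,1),round(f0,1))
    for n,m,roi in v:
        r=render(n,CAM,p,roi); 
        if nm=='both': cv2.imwrite(f'pics/w{n}.png',cv2.resize(np.dstack([m,r*0,r])*255,None,fx=5,fy=5))
# balls
for nm,a,b in (('red',(491.3,256),(105.5,316.5)),):
    print(nm,tri([('top',a),('scene',b)]),onz('top',a,.0315),onz('scene',b,.0315))
E
```

```text
dish both [0.5873 0.1714 1.6537] 94.8 186.3 254.9
dish top [0.5874 0.171  1.6341] 93.6 51.1 94.5Traceback (most recent call last):
  File "<stdin>", line 11, in <module>
  File "fit.py", line 25, in fit
    r=minimize(f,p0,method='Nelder-Mead',options=dict(initial_simplex=sim,xatol=1e-5,fatol=1e-3))
    res = _minimize_neldermead(fun, x0, args, callback, bounds=bounds,
                               **options)
    fxr = func(xr)
    fx = function(np.copy(x), *(wrapper_args + args))
  File "fit.py", line 21, in <lambda>
    f=lambda p: sum(np.abs(render(n,parts,p,roi,z)-m).sum() for n,m,roi in views)
                ~~~^^^^^^^^^^^^^^^^^^^^^^^^^^^^^^^^^^^^^^^^^^^^^^^^^^^^^^^^^^^^^^
  File "fit.py", line 21, in <genexpr>
    f=lambda p: sum(np.abs(render(n,parts,p,roi,z)-m).sum() for n,m,roi in views)
                           ~~~~~~^^^^^^^^^^^^^^^^^
  File "fit.py", line 16, in render
    q=(projs(n,W)+.5-[x0,y0])*SS-.5
       ~~~~~^^^^^
  File "fit.py", line 11, in projs
    K,Rm,t=cam(n); q=(K@(Rm@P.T+t[:,None])).T; return q[:,:2]/q[:,2:]
           ~~~^^^
  File "h.py", line 5, in cam
    m=ctrl.camera_model(n); f=240/np.tan(np.radians(m['vfov'])/2)
ValueError: time passes only in moves, steps and waits
```

```bash
cat > fixh.py <<'E'
s=open('h.py').read()
s=s.replace("def cam(n):","import functools\n@functools.lru_cache(None)\ndef cam(n):")
open('h.py','w').write(s)
E
python3 fixh.py
cat > a.py <<'E'
from fit import *
t=cv2.imread('pics/top0.png');s=cv2.imread('pics/scene0.png')
H=lambda i:cv2.cvtColor(i,cv2.COLOR_BGR2HSV)
def dm(i,roi):
    x,y,w,h=roi;h_=H(i)[y:y+h,x:x+w]; return ((cv2.inRange(h_,(75,70,5),(100,255,255))|cv2.inRange(h_,(3,150,70),(16,255,255)))>0)*1.
rt=(220,210,52,45);rs=(344,258,46,46)
V=[('top',dm(t,rt),rt),('scene',dm(s,rs),rs)]
p0=onz('top',(250,233),.01); p0=[p0[0],p0[1],np.pi/2]
for nm,v in (('both',V),('top',V[:1]),('scene',V[1:])):
    p,f,f0=fit(v,DISH+PTR,p0); print('dish',nm,p.round(4),np.degrees(p[2]).round(1),round(f,1),round(f0,1))
    if nm=='both':
        cv2.imwrite('pics/d.png',np.hstack([cv2.resize(np.dstack([m,m*0,render(n,DISH+PTR,p,r)])*255,(390,390),interpolation=0) for n,m,r in v]))
# ring
from scipy.optimize import least_squares
for n,i in(('top',t),('scene',s)):
    h=H(i); m=cv2.inRange(h,(104,90,30),(125,255,255)); 
    x,y,w,hh=(295,240,62,62) if n=='top' else (245,255,65,45)
    q=np.argwhere(m[y:y+hh,x:x+w])[:,::-1]+[x,y]
    P=np.array([onz(n,a,0.001)[:2] for a in q])
    r=least_squares(lambda c:np.hypot(*(P-c[:2]).T)-c[2],[*P.mean(0),.046],loss='soft_l1',f_scale=.002); print('ring',n,r.x.round(4))
    if n=='top': ring=r.x[:2]
# webcam
def wm(i,roi,th):
    x,y,w,h=roi; return (i[y:y+h,x:x+w].max(2)<th)*1.
rt=(310,150,75,65);rs=(245,265,80,115)
V=[('top',wm(t,rt,45),rt),('scene',wm(s,rs,55),rs)]
for nm,v in (('both',V),('top',V[:1]),('scene',V[1:])):
    p,f,f0=fit(v,CAM,[*ring,-.1]); print('cam',nm,p.round(4),np.degrees(p[2]).round(1),round(f,1),round(f0,1))
    if nm=='both':
        cv2.imwrite('pics/w.png',np.hstack([cv2.resize(np.dstack([m,m*0,render(n,CAM,p,r)])*255,(390,390),interpolation=0) for n,m,r in v]))
for nm,a,b in (('red',(491.3,256),(105.5,316.5)),):
    print(nm,tri([('top',a),('scene',b)]),onz('top',a,.0315),onz('scene',b,.0315))
E
python3 a.py
```

```text
dish both [0.5873 0.1714 1.6537] 94.8 186.3 254.9
dish top [0.5874 0.171  1.6341] 93.6 51.1 94.5
dish scene [0.587  0.1722 1.6708] 95.7 125.7 160.3
ring top [0.51   0.0133 0.0451]
ring scene [0.5093 0.014  0.0449]
cam both [ 0.5108  0.0166 -0.2147] -12.3 574.0 2672.2
cam top [ 0.511   0.0144 -0.2053] -11.8 123.8 801.8
cam scene [ 0.5094  0.0221 -0.24  ] -13.7 417.7 1870.3
red (array([ 0.54250695, -0.32076337,  0.03192438]), [np.float64(0.001598125122323681), np.float64(0.0015981251223236871)]) [ 0.54239494 -0.32253224  0.0315    ] [ 0.54265504 -0.31922973  0.0315    ][ WARN:0@1.430] global loadsave.cpp:1063 imwrite_ Unsupported depth image for selected encoder is fallbacked to CV_8U.
```

```bash
python3 -c "
import cv2,numpy as np
cv2.imwrite('pics/dw.png',cv2.resize(np.vstack([cv2.imread('pics/d.png'),cv2.imread('pics/w.png')]),(600,600),interpolation=0))"
```

```text
(no output)
```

View pics/dw.png

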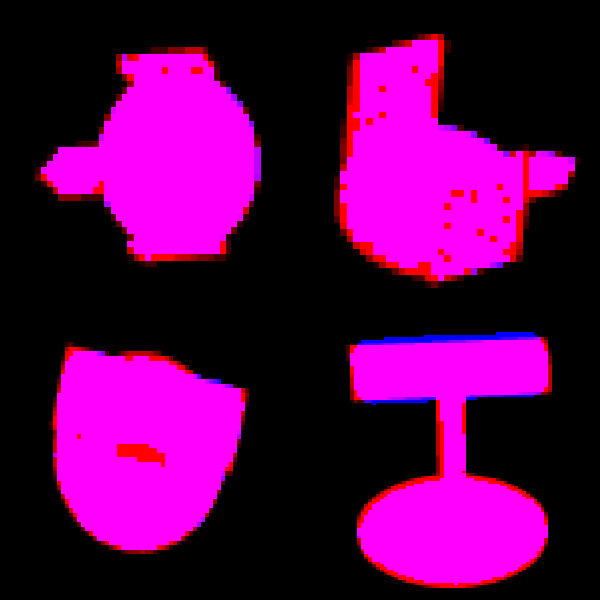

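```bash
cat > plan.py <<'E'
from h import *
# usage: dest TCP, desired tool-y angle deg (mod 180) -> shift units & spin units; no command-pose drift assumed: uses commanded pose estimate = measured
def plan(dst,yang,st=None,turn=None):
    st=st or ctrl.state(); M=R.from_rotvec(st['eef_rot']).as_matrix(); d=M.T@(np.array(dst)-st['tool_pos'])
    ya=np.degrees(np.arctan2(M[1,1],M[0,1])); 
    dl=(yang-ya+90)%180-90   # ccw world
    if turn: dl+=turn
    print('pos',st['tool_pos'].round(4),'tool axes yaw x %.1f y %.1f'%(np.degrees(np.arctan2(M[1,0],M[0,0])),ya),'zaxis',M[:,2].round(3),'q',st['qpos'].round(2),'t',round(st['time_s'],2))
    print('units',(d/.4).round(4),'spin',round(-dl/45,3),'(deg cw %.1f)'%-dl,'g',round(st['gripper_width'],3),'F',st['ft_force'].round(2))
E
python3 - <<'E'
from plan import *
a=onz('top',(481,289.3),.0315);b=onz('top',(499.5,222.8),.0315);print(a,b,(a+b)/2,np.degrees(np.arctan2(b[1]-a[1],b[0]-a[0])))
ang=np.degrees(np.arctan2(b[1]-a[1],b[0]-a[0]))+90
for p in((.5425,-.321,.25),): plan(p,ang)
plan((.5873,.1714,.25),94.5)
E
```

```text
[ 0.47469303 -0.30070296  0.0315    ] [ 0.61038111 -0.34023687  0.0315    ] [ 0.54253707 -0.32046992  0.0315    ] -16.243944481634188
pos [ 0.2678 -0.6196  0.2446] tool axes yaw x 23.4 y -66.6 zaxis [ 0.  0. -1.] q [ 1.05  0.48  0.02  1.56 -0.01  1.11 -0.08] t 1.4
units [ 0.9266 -0.4129 -0.0133] spin 0.88 (deg cw 39.6) g 0.998 F [-0.69 -0.22 -0.59]
pos [ 0.2678 -0.6196  0.2446] tool axes yaw x 23.4 y -66.6 zaxis [ 0.  0. -1.] q [ 1.05  0.48  0.02  1.56 -0.01  1.11 -0.08] t 1.4
units [ 1.5177 -1.4985 -0.0133] spin 0.419 (deg cw 18.9) g 0.998 F [-0.69 -0.22 -0.59]
```

Emit:
play_rows --pt "1 0.09 -0.04 0 0.09" --pt "1 0.18 -0.08 0.02 0.18" --pt "1 0.27 -0.12 0.04 0.26" --pt "1 0.36 -0.16 0.06 0.35" --pt "1 0.45 -0.2 0.08 0.44" --pt "1 0.54 -0.24 0.1 0.53" --pt "1 0.63 -0.28 0.12 0.62" --pt "1 0.72 -0.32 0.14 0.7" --pt "1 0.81 -0.36 0.16 0.79" --pt "1 0.88 -0.39 0.17 0.84" --pt "1 0.926 -0.412 0.18 0.88" --pt "1 0.926 -0.412 0.18 0.88" --force 12

```text
time_s: 2.4
tool_pos: [0.5463, -0.3153, 0.1717]
eef_rot: [-3.108, 0.432, -0.001]
ft_force: [-0.3, 0.7, -0.3]
gripper_width: 0.998
```

```bash
python3 - <<'E'
from plan import *
for n in ('top','scene'): cv2.imwrite(f'pics/{n}1.png',ctrl.capture(n))
plan((.5425,-.3208,.046),73.8)
E
```

```text
pos [ 0.5426 -0.3209  0.1725] tool axes yaw x -16.1 y -106.1 zaxis [-0.001 -0.    -1.   ] q [ 0.39  0.48  0.06  1.74 -0.03  0.93 -1.39] t 2.5
units [-3.000e-04 -2.000e-04  3.162e-01] spin 0.002 (deg cw 0.1) g 0.996 F [-0.38 -0.94  0.03]
```

View pics/scene1.png

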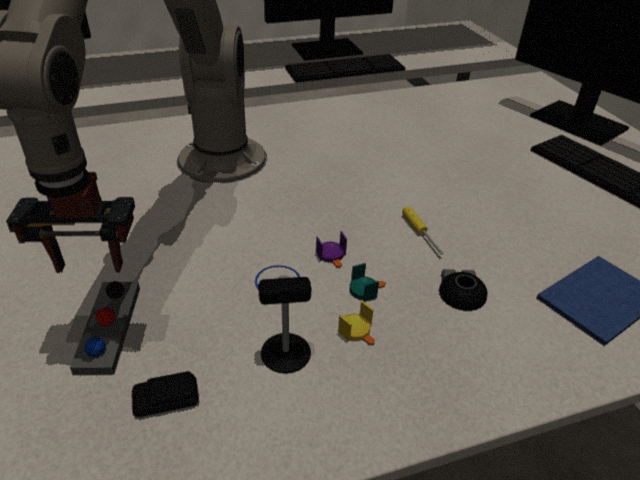

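Emit:
play_rows --pt "1 0 0 0.05 0" --pt "1 0 0 0.1 0" --pt "1 0 0 0.15 0" --pt "1 0 0 0.2 0" --pt "1 0 0 0.24 0" --pt "1 0 0 0.27 0" --pt "1 0 0 0.29 0" --pt "1 0 0 0.305 0" --pt "1 0 0 0.314 0" --pt "1 0 0 0.316 0" --pt "1 0 0 0.316 0" --pt "1 0 0 0.316 0"

```text
time_s: 3.5
tool_pos: [0.5429, -0.3218, 0.047]
eef_rot: [3.11, -0.443, 0.002]
ft_force: [-0.3, 0.2, 0.1]
gripper_width: 1.004
```

```bash
python3 - <<'E'
from plan import *
for n in ('top','scene'): cv2.imwrite(f'pics/{n}2.png',ctrl.capture(n))
plan((.5425,-.3208,.046),73.8)
i=cv2.imread('pics/scene2.png')[230:380,40:200];cv2.imwrite('pics/c2.png',cv2.resize(i,(640,600)))
E
```

```text
pos [ 0.5428 -0.3217  0.0469] tool axes yaw x -16.2 y -106.2 zaxis [ 0.001 -0.001 -1.   ] q [ 0.4   0.64  0.05  1.81 -0.04  0.7  -1.38] t 3.6
units [-0.0014 -0.0018  0.0024] spin -0.001 (deg cw -0.0) g 0.999 F [ 0.22 -0.12 -0.06]
```

View pics/c2.png

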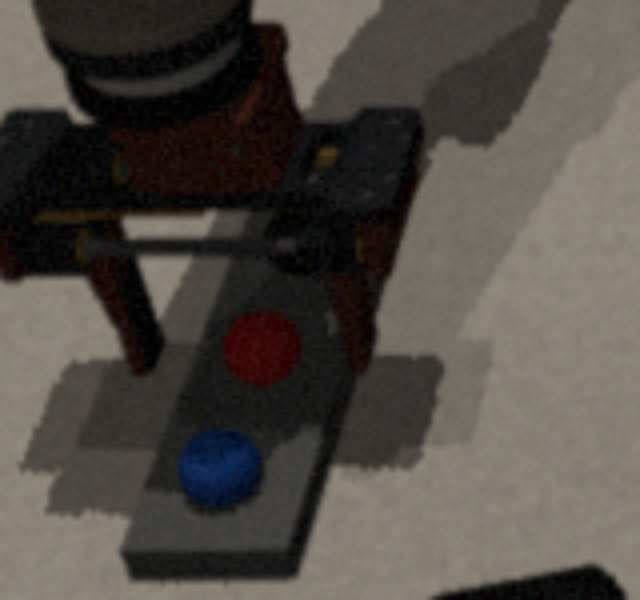

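Emit:
play_rows --pt "0.3 0 0 0 0" --pt "0.3 0 0 0 0" --pt "0.3 0 0 0 0" --pt "0.3 0 0 0 0" --pt "0.3 0 0 0 0" --pt "0.3 0 0 0 0" --pt "0.3 0 0 0 0" --pt "0.3 0 0 0 0" --pt "0.3 0 0 0 0" --pt "0.3 0 0 0 0" --force 12

```text
time_s: 4.43
tool_pos: [0.5433, -0.3191, 0.0464]
eef_rot: [-3.108, 0.441, -0.0]
ft_force: [1.0, 4.6, 2.8]
gripper_width: 0.377
```

Emit:
play_rows --pt "0.2 0 0 -0.01 0" --pt "0.2 0 0 -0.03 0" --pt "0.2 0 0 -0.06 0" --pt "0.2 0 0 -0.1 0" --pt "0.2 0 0 -0.15 0" --pt "0.2 0 0 -0.2 0" --pt "0.2 0 0 -0.25 0" --pt "0.2 0 0 -0.3 0" --pt "0.2 0 0 -0.35 0" --pt "0.2 0 0 -0.4 0" --pt "0.2 0 0 -0.4 0" --pt "0.2 0 0 -0.4 0"

```text
time_s: 5.43
tool_pos: [0.5429, -0.3224, 0.2084]
eef_rot: [3.109, -0.445, 0.005]
ft_force: [-0.1, 0.0, -0.6]
gripper_width: 0.376
```

```bash
python3 - <<'E'
from plan import *
for n in ('top','scene'): cv2.imwrite(f'pics/{n}3.png',ctrl.capture(n))
plan((.5873,.1714,.21),94.5)
i=cv2.imread('pics/scene3.png')[180:380,0:220];cv2.imwrite('pics/c3.png',cv2.resize(i,(660,600)))
# ball pose by view
h=cv2.cvtColor(cv2.imread('pics/scene3.png'),cv2.COLOR_BGR2HSV);print(cv2.connectedComponentsWithStats(cv2.inRange(h,(0,200,30),(3,255,255)))[2:])
E
```

```text
pos [ 0.5417 -0.3215  0.2059] tool axes yaw x -16.3 y -106.3 zaxis [-0.001  0.    -1.   ] q [ 0.39  0.44  0.07  1.71 -0.03  0.99 -1.39] t 5.53
units [-0.2357 -1.2149 -0.0101] spin -0.461 (deg cw -20.8) g 0.379 F [-0.14  0.15 -0.95]
(array([[     0,      0,    640,    480, 307045],
       [    81,    166,      1,      1,      1],
       [    75,    170,      1,      1,      1],
       [    60,    175,      1,      1,      1],
       [    71,    240,     19,     18,    150],
       [    86,    248,      1,      1,      1],
       [    89,    255,      1,      1,      1]], dtype=int32), array([[319.62069729, 239.49596965],
       [ 81.        , 166.        ],
       [ 75.        , 170.        ],
       [ 60.        , 175.        ],
       [ 80.48      , 248.97333333],
       [ 86.        , 248.        ],
       [ 89.        , 255.        ]]))
```

View pics/c3.png

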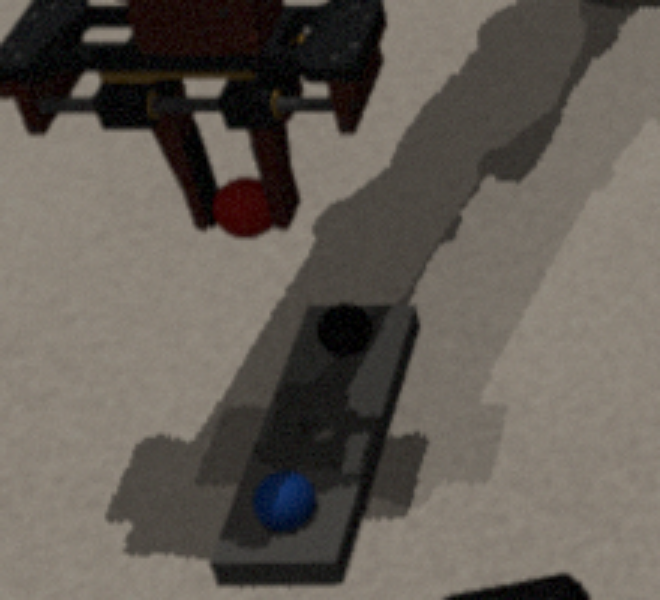

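Emit:
play_rows --pt "0.2 -0.005 -0.03 -0.02 0" --pt "0.2 -0.02 -0.08 -0.04 -0.04" --pt "0.2 -0.03 -0.16 -0.06 -0.1" --pt "0.2 -0.05 -0.24 -0.08 -0.16" --pt "0.2 -0.065 -0.32 -0.1 -0.22" --pt "0.2 -0.08 -0.4 -0.1 -0.28" --pt "0.2 -0.095 -0.48 -0.1 -0.34" --pt "0.2 -0.11 -0.56 -0.1 -0.4" --pt "0.2 -0.125 -0.64 -0.1 -0.44" --pt "0.2 -0.14 -0.72 -0.1 -0.46" --pt "0.2 -0.16 -0.8 -0.1 -0.46" --pt "0.2 -0.17 -0.86 -0.1 -0.46"

```text
time_s: 6.53
tool_pos: [0.5719, 0.0335, 0.2467]
eef_rot: [-3.137, -0.132, 0.001]
ft_force: [-0.9, -0.5, -0.8]
gripper_width: 0.377
```

Emit:
play_rows --pt "0.2 0 0 0 0" --pt "0.2 0 0 0 0" --pt "0.2 0 0 0 0"

```text
time_s: 6.78
tool_pos: [0.5726, 0.0282, 0.2464]
eef_rot: [3.139, 0.125, -0.001]
ft_force: [0.4, -0.8, -0.2]
gripper_width: 0.382
```

```bash
python3 - <<'E'
from plan import *
plan((.5873,.1714,.21),94.5)
E
```

```text
pos [0.5726 0.0282 0.2464] tool axes yaw x 4.6 y -85.4 zaxis [-0.    -0.001 -1.   ] q [-0.04  0.31 -0.14  1.79  0.05  1.04 -1.7 ] t 6.78
units [ 0.065  -0.3541  0.0907] spin 0.001 (deg cw 0.1) g 0.382 F [ 0.43 -0.77 -0.18]
```

Emit:
play_rows --pt "0.2 0.01 -0.03 0 0" --pt "0.2 0.02 -0.08 0 0" --pt "0.2 0.03 -0.14 0 0" --pt "0.2 0.04 -0.2 0 0" --pt "0.2 0.05 -0.26 0.03 0" --pt "0.2 0.06 -0.31 0.08 0" --pt "0.2 0.065 -0.34 0.15 0" --pt "0.2 0.065 -0.354 0.22 0" --pt "0.2 0.065 -0.354 0.28 0" --pt "0.2 0.065 -0.354 0.32 0" --pt "0.2 0.065 -0.354 0.34 0" --pt "0.2 0.065 -0.354 0.34 0"

```text
time_s: 7.78
tool_pos: [0.5872, 0.1702, 0.1084]
eef_rot: [3.138, 0.121, -0.005]
ft_force: [0.0, -0.2, -0.6]
gripper_width: 0.375
```

Emit:
play_rows --pt "0.2 0 0 0 0" --pt "0.2 0 0 0 0"

```text
time_s: 7.95
tool_pos: [0.5892, 0.1711, 0.1116]
eef_rot: [-3.139, -0.121, -0.003]
ft_force: [-0.0, 0.3, 0.4]
gripper_width: 0.379
```

```bash
python3 - <<'E'
from plan import *
for n in ('top','scene'): cv2.imwrite(f'pics/{n}4.png',ctrl.capture(n))
st=ctrl.state();plan((.5873,.1714,.038),94.5,st)
i=cv2.imread('pics/scene4.png')[190:340,280:440];cv2.imwrite('pics/c4.png',cv2.resize(i,(640,600)))
p=st['tool_pos']-[0,0,.0145]
h=cv2.cvtColor(cv2.imread('pics/scene4.png'),cv2.COLOR_BGR2HSV);
c,l,s,ce=cv2.connectedComponentsWithStats(cv2.inRange(h,(0,200,30),(3,255,255)));
print([ (s[k],ce[k]) for k in range(1,c) if s[k][4]>40], proj('scene',p))
print(onz('scene',(0,0),p[2])[:0], ctrl.landmark_of('ball_red_center','scene')[:2], ctrl.landmark_of('ball_red_center','top')[:2],proj('top',p))
E
```

```text
pos [0.5892 0.1711 0.1117] tool axes yaw x 4.4 y -85.6 zaxis [ 0.002  0.001 -1.   ] q [-0.25  0.53 -0.17  1.81  0.12  0.81 -1.98] t 8.05
units [-0.005  -0.0009  0.1844] spin -0.001 (deg cw -0.1) g 0.376 F [-0.42  0.24 -0.02]
[(array([362, 247,  14,  12,  79], dtype=int32), array([368.21518987, 252.97468354]))] [367.47486536 254.5567268 ]
[] [{'location': [369.0, 254.3], 'p': 0.51}] [{'location': [483.2, 257.4], 'p': 0.25}] [245.31720823 228.83562469]
```

View pics/c4.png

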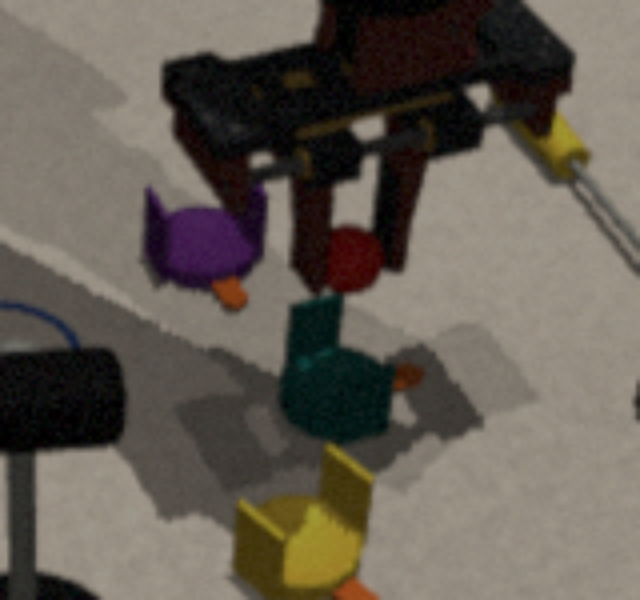

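View pics/top4.png

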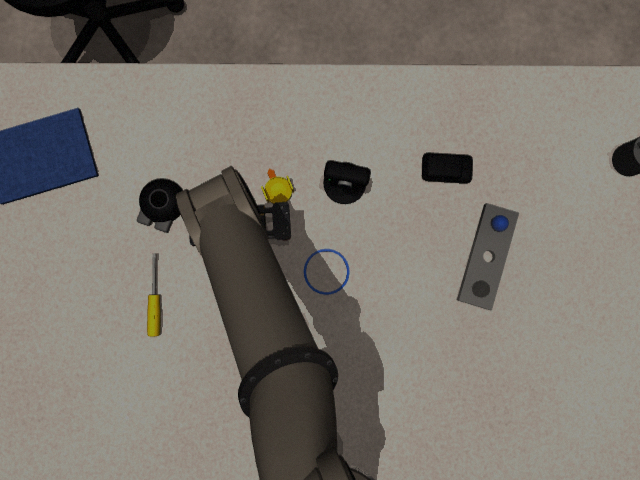

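```bash
cat >> plan.py <<'E'
def avg(n=8):
    S=[]
    for _ in range(n):
        ctrl.capture('scene'); S.append(ctrl.state())
    P=np.array([s['tool_pos'] for s in S]); st=dict(S[-1]); st['tool_pos']=P.mean(0)
    st['eef_rot']=R.from_rotvec([s['eef_rot'] for s in S]).mean().as_rotvec(); st['ft_force']=np.mean([s['ft_force'] for s in S],0)
    print('std',P.std(0).round(4)); return st
E
python3 - <<'E'
from plan import *
plan((.5873,.1714,.0385),94.5,avg())
E
```

```text
std [0.0002 0.     0.0003]
pos [0.5883 0.171  0.1106] tool axes yaw x 4.5 y -85.5 zaxis [ 0.001  0.    -1.   ] q [-0.25  0.53 -0.17  1.81  0.12  0.81 -1.98] t 8.55
units [-0.0026 -0.0011  0.1803] spin -0.001 (deg cw -0.0) g 0.378 F [-0.01 -0.19 -0.34]
```

Emit:
play_rows --pt "0.2 -0.003 -0.001 0.02 0" --pt "0.2 -0.003 -0.001 0.05 0" --pt "0.2 -0.003 -0.001 0.08 0" --pt "0.2 -0.003 -0.001 0.105 0" --pt "0.2 -0.003 -0.001 0.125 0" --pt "0.2 -0.003 -0.001 0.14 0" --pt "0.2 -0.003 -0.001 0.15 0" --pt "0.2 -0.003 -0.001 0.16 0" --pt "0.2 -0.003 -0.001 0.165 0" --pt "0.2 -0.003 -0.001 0.17 0" --pt "0.2 -0.003 -0.001 0.17 0" --pt "0.2 -0.003 -0.001 0.17 0"

```text
time_s: 9.55
tool_pos: [0.5871, 0.1714, 0.0425]
eef_rot: [-3.139, -0.122, -0.001]
ft_force: [0.3, 0.2, -0.5]
gripper_width: 0.379
```

```bash
python3 - <<'E'
from plan import *
plan((.5873,.1714,.0385),94.5,avg(4))
cv2.imwrite('pics/scene5.png',ctrl.capture('scene'))
i=cv2.imread('pics/scene5.png')[220:320,310:420];cv2.imwrite('pics/c5.png',cv2.resize(i,(660,600)))
E
```

```text
std [0. 0. 0.]
pos [0.5872 0.1714 0.0426] tool axes yaw x 4.5 y -85.5 zaxis [ 0.001  0.    -1.   ] q [-0.27  0.63 -0.16  1.84  0.15  0.68 -2.  ] t 9.75
units [ 0.0003 -0.      0.0103] spin -0.001 (deg cw -0.0) g 0.377 F [ 0.26  0.36 -0.21]
```

View pics/c5.png

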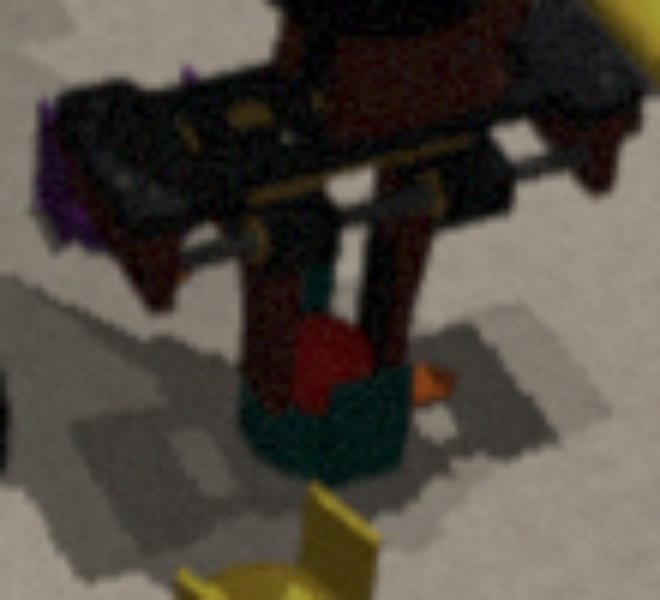

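Emit:
play_rows --pt "0.2 0 0 0.003 0" --pt "0.2 0 0 0.006 0" --pt "0.2 0 0 0.009 0" --pt "0.2 0 0 0.01 0" --pt "0.2 0 0 0.01 0" --pt "0.2 0 0 0.01 0"

```text
time_s: 10.3
tool_pos: [0.5869, 0.1713, 0.0382]
eef_rot: [3.139, 0.122, -0.0]
ft_force: [-0.6, -0.5, -0.7]
gripper_width: 0.378
```

```bash
python3 - <<'E'
from plan import *
plan((.5873,.1714,.0385),94.5,avg(4))
E
```

```text
std [0. 0. 0.]
pos [0.587  0.1713 0.0383] tool axes yaw x 4.5 y -85.5 zaxis [ 0.  0. -1.] q [-0.27  0.63 -0.16  1.84  0.15  0.68 -2.  ] t 10.5
units [ 0.0008 -0.0001 -0.0005] spin -0.001 (deg cw -0.0) g 0.379 F [-0.28 -0.11 -0.63]
```

Emit:
play_rows --pt "0.36 0 0 0.002 0" --pt "0.39 0 0 0.002 0" --pt "0.41 0 0 0.002 0" --pt "0.43 0 0 0.002 0" --pt "0.46 0 0 0.002 0" --pt "0.5 0 0 0.002 0" --pt "0.55 0 0 0.002 0" --pt "0.6 0 0 0.002 0" --pt "0.64 0 0 0.002 0" --pt "0.68 0 0 0.002 0" --pt "0.68 0 0 0.002 0"

```text
time_s: 11.42
tool_pos: [0.5869, 0.1713, 0.0374]
eef_rot: [3.139, 0.122, -0.0]
ft_force: [0.3, -0.5, 0.3]
gripper_width: 0.677
```

```bash
python3 - <<'E'
from plan import *
cv2.imwrite('pics/scene6.png',ctrl.capture('scene'))
i=cv2.imread('pics/scene6.png')[220:320,310:420];cv2.imwrite('pics/c6.png',cv2.resize(i,(660,600)))
E
```

```text
(no output)
```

View pics/c6.png

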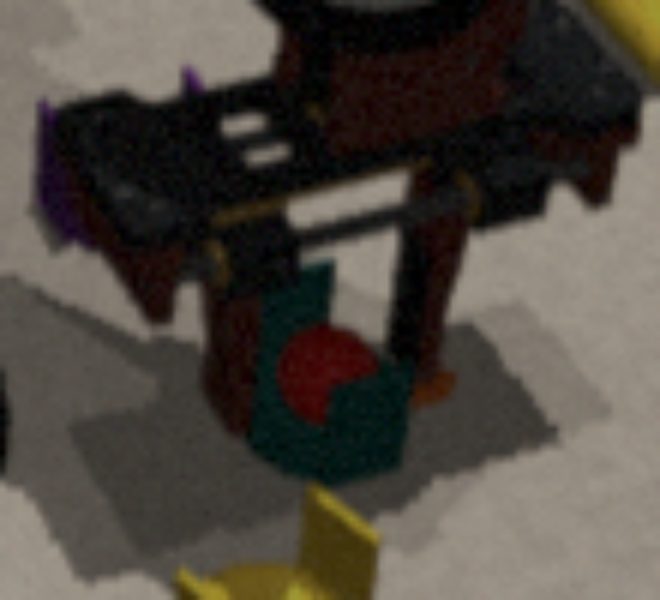

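Emit:
play_rows --pt "0.68 0 0 -0.01 0" --pt "0.68 0 0 -0.03 0" --pt "0.68 0 0 -0.06 0" --pt "0.68 0 0 -0.1 0" --pt "0.68 0 0 -0.15 0" --pt "0.8 0 0 -0.2 0" --pt "0.9 0 0 -0.24 -0.1" --pt "1 0 0 -0.26 -0.25" --pt "1 0 0 -0.26 -0.4" --pt "1 0 0 -0.26 -0.55" --pt "1 0 0 -0.26 -0.7" --pt "1 0 0 -0.26 -0.85"

```text
time_s: 12.47
tool_pos: [0.5873, 0.1713, 0.1431]
eef_rot: [2.922, 1.152, 0.003]
ft_force: [0.2, -0.1, 0.4]
gripper_width: 1.003
```

Emit:
play_rows --pt "1 0 0 0 -0.15" --pt "1 0 0 0 -0.3" --pt "1 0 0 0 -0.45" --pt "1 0 0 0 -0.6" --pt "1 0 0 0 -0.75" --pt "1 0 0 0 -0.9" --pt "1 0 0 0 -1" --pt "1 0 0 0 -1" --pt "1 0 0 0 -1"

```text
time_s: 13.22
tool_pos: [0.5873, 0.1711, 0.1424]
eef_rot: [2.268, 2.173, 0.001]
ft_force: [0.6, 0.1, 0.3]
gripper_width: 1.001
```

```bash
python3 - <<'E'
from fit import *
from plan import *
st=avg(6); plan((.5873,.1714,.0385),4.5,st)
s=ctrl.capture('scene');cv2.imwrite('pics/scene7.png',s);cv2.imwrite('pics/top7.png',ctrl.capture('top'))
i=s[200:320,310:442];cv2.imwrite('pics/c7.png',cv2.resize(i,(660,600)))
h=cv2.cvtColor(s,cv2.COLOR_BGR2HSV)
rs=(344,258,46,46);x,y,w,hh=rs;h=h[y:y+hh,x:x+w]
for nm,i in (('before',cv2.imread('pics/scene0.png')),('now',s)):
    h=cv2.cvtColor(i,cv2.COLOR_BGR2HSV)[y:y+hh,x:x+w]
    m=((cv2.inRange(h,(75,70,5),(100,255,255))|cv2.inRange(h,(3,150,30),(16,255,255))|cv2.inRange(h,(0,150,20),(3,255,255)))>0)*1.
    m=cv2.morphologyEx(m,cv2.MORPH_CLOSE,np.ones((3,3)))
    print(nm,fit([('scene',m,rs)],DISH+PTR+([cyl(.0001,.02,.021)] ),[.5873,.1714,1.65]))
    b=cv2.inRange(h,(0,150,20),(3,255,255)); print(cv2.connectedComponentsWithStats(b)[2:], proj('scene',(.5873,.1714,.0224))-[x,y])
E
```

```text
std [0.0001 0.0001 0.0002]
pos [0.5871 0.1713 0.1419] tool axes yaw x 87.6 y -2.4 zaxis [ 0.001 -0.    -1.   ] q [-0.    0.54 -0.52  1.78  0.33  0.91 -0.7 ] t 13.52
units [0.0003 0.0004 0.2585] spin -0.153 (deg cw -6.9) g 0.999 F [ 0.17  0.27 -0.18]
before (array([0.58698058, 0.17222282, 1.66881405]), np.float64(91.61960784313726), np.float64(99.86274509803921))
(array([[   0,    0,   46,   46, 2116]], dtype=int32), array([[22.5, 22.5]])) [19.98282452 24.45154918]
now (array([0.58707274, 0.17259518, 1.67051729]), np.float64(109.85098039215686), np.float64(116.85882352941177))
(array([[   0,    0,   46,   46, 2008],
       [  35,    1,    2,    1,    2],
       [  38,    0,    1,    1,    1],
       [  30,    2,    2,    1,    2],
       [  13,   16,   16,   16,  103]], dtype=int32), array([[22.63296813, 22.50946215],
       [35.5       ,  1.        ],
       [38.        ,  0.        ],
       [30.5       ,  2.        ],
       [19.34951456, 23.34951456]])) [19.98282452 24.45154918]
```

View pics/c7.png

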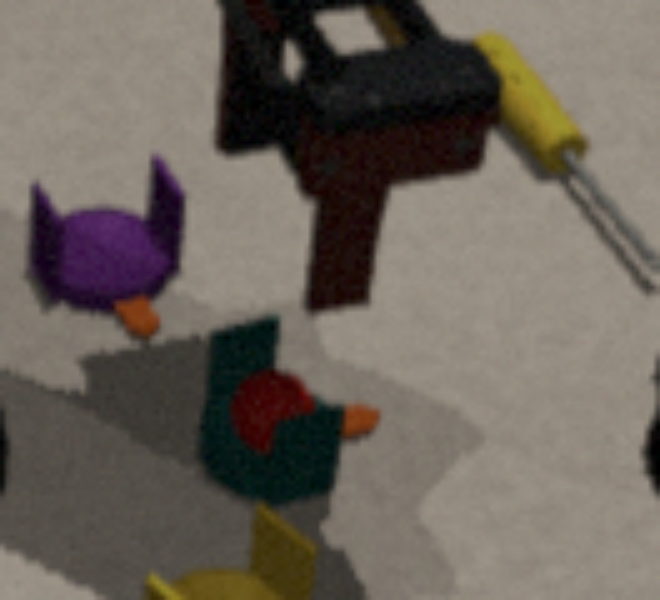

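Emit:
play_rows --pt "1 0 0 0.03 -0.08" --pt "1 0 0 0.06 -0.15" --pt "1 0 0 0.1 -0.15" --pt "1 0 0 0.14 -0.15" --pt "1 0 0 0.17 -0.15" --pt "1 0 0 0.195 -0.15" --pt "1 0 0 0.21 -0.15" --pt "1 0 0 0.22 -0.15" --pt "1 0 0 0.225 -0.15" --pt "1 0 0 0.225 -0.15" --pt "1 0 0 0.225 -0.15"

```text
time_s: 14.53
tool_pos: [0.5873, 0.1715, 0.052]
eef_rot: [2.133, 2.306, 0.001]
ft_force: [-0.6, 0.6, -0.2]
gripper_width: 1.006
```

```bash
python3 - <<'E'
from fit import *
from plan import *
st=avg(5); plan((.5873,.1716,.0365),4.5,st)
s=ctrl.capture('scene');cv2.imwrite('pics/scene8.png',s)
i=s[200:320,310:442];cv2.imwrite('pics/c8.png',cv2.resize(i,(660,600)))
E
```

```text
std [0.0001 0.0001 0.0001]
pos [0.5873 0.1714 0.052 ] tool axes yaw x 94.5 y 4.5 zaxis [ 0.001  0.    -1.   ] q [-0.03  0.66 -0.49  1.82  0.43  0.77 -0.66] t 14.78
units [ 0.0004 -0.      0.0388] spin -0.001 (deg cw -0.0) g 1.003 F [-0.09 -0.06 -0.28]
```

View pics/c8.png

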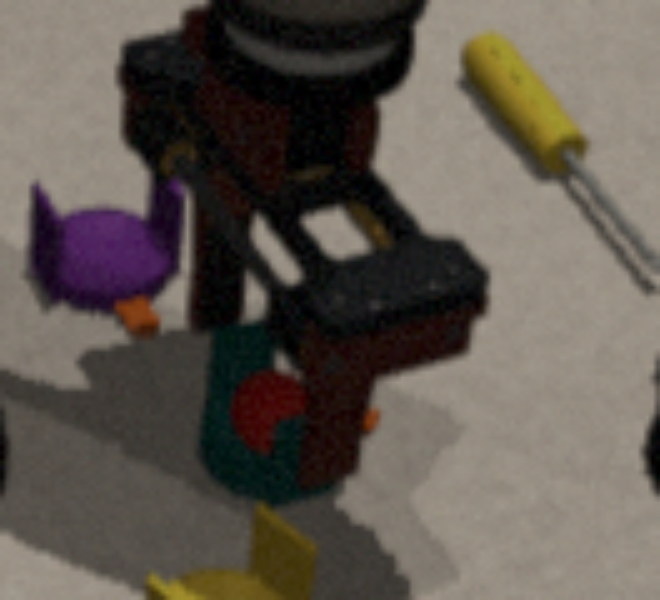

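```bash
python3 - <<'E'
from h import *
a=np.radians(4.5);c=np.array([np.cos(a),np.sin(a)]);d=np.array([-np.sin(a),np.cos(a)])
for r,w,z in ((.0575,.010,.03),(.0575,-.010,.03),(.0575,.010,.07),(.0575,-.010,.07),(.03,.015,.046),(.03,-.015,.046)):
    q=np.array([.5873,.1714])+r*c+w*d
    print(r,w,z,((proj('scene',[*q,z])-[310,200])*5).round(0))
E
```

```text
0.0575 0.01 0.03 [363. 488.]
0.0575 -0.01 0.03 [317. 501.]
0.0575 0.01 0.07 [374. 412.]
0.0575 -0.01 0.07 [327. 425.]
0.03 0.015 0.046 [345. 408.]
0.03 -0.015 0.046 [276. 428.]
```

Emit:
play_rows --pt "1 0 0 0.01 0" --pt "1 0 0 0.02 0" --pt "1 0 0 0.03 0" --pt "1 0 0 0.036 0" --pt "0.95 0 0 0.039 0" --pt "0.88 0 0 0.039 0" --pt "0.82 0 0 0.039 0" --pt "0.77 0 0 0.039 0" --pt "0.74 0 0 0.039 0" --pt "0.72 0 0 0.039 0" --pt "0.71 0 0 0.039 0" --pt "0.71 0 0 0.039 0" --force 8

```text
time_s: 15.83
tool_pos: [0.587, 0.1713, 0.0359]
eef_rot: [2.133, 2.306, 0.0]
ft_force: [0.6, 0.0, -0.4]
gripper_width: 0.71
```

Emit:
play_rows --pt "0.705 0 0 0 0" --pt "0.7 0 0 0 0" --pt "0.695 0 0 0 0" --pt "0.69 0 0 0 0" --pt "0.685 0 0 0 0" --pt "0.68 0 0 0 0" --pt "0.675 0 0 0 0" --pt "0.67 0 0 0 0" --pt "0.66 0 0 0 0" --pt "0.65 0 0 0 0" --pt "0.64 0 0 0 0" --pt "0.62 0 0 0 0" --force 8

```text
time_s: 16.83
tool_pos: [0.5871, 0.1714, 0.036]
eef_rot: [2.133, 2.306, 0.001]
ft_force: [1.6, 0.1, 1.2]
gripper_width: 0.681
```

Emit:
play_rows --pt "0.6 0 0 0 0" --pt "0.55 0 0 0 0" --pt "0.5 0 0 0 0" --pt "0.5 0 0 0 0" --force 20

```text
time_s: 17.17
tool_pos: [0.5871, 0.1714, 0.036]
eef_rot: [2.133, 2.306, 0.0]
ft_force: [0.5, 1.2, 1.3]
gripper_width: 0.686
```

```bash
python3 - <<'E'
from fit import *
from plan import *
st=avg(5); plan((.5873,.1716,.0365),4.5,st)
s=ctrl.capture('scene');cv2.imwrite('pics/scene9.png',s)
i=s[200:320,310:442];cv2.imwrite('pics/c9.png',cv2.resize(i,(660,600)))
E
```

```text
std [0. 0. 0.]
pos [0.5871 0.1714 0.0359] tool axes yaw x 94.5 y 4.5 zaxis [ 0.  0. -1.] q [-0.03  0.68 -0.48  1.83  0.44  0.74 -0.68] t 17.42
units [ 0.0006  0.0006 -0.0014] spin -0.001 (deg cw -0.0) g 0.683 F [1.24 0.74 1.39]
```

View pics/c9.png

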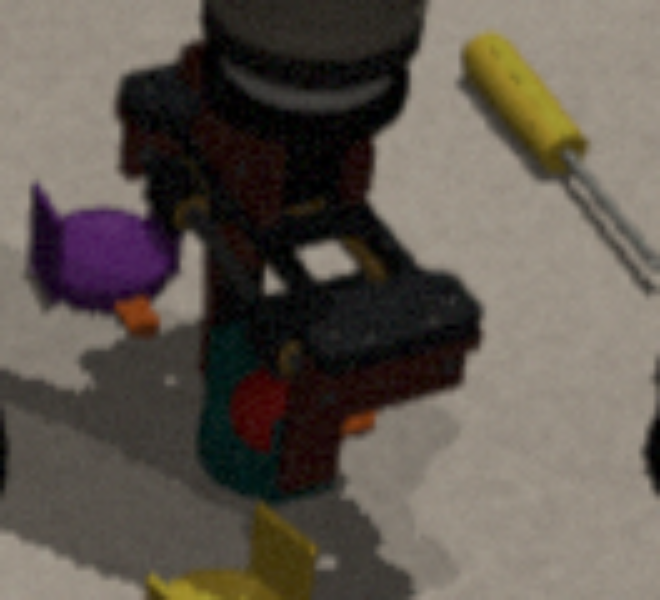

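Emit:
play_rows --pt "0.5 0 0 -0.002 0" --pt "0.5 0 0 -0.006 0" --pt "0.5 0 0 -0.012 0" --pt "0.5 0 0 -0.02 0" --pt "0.5 0 0 -0.032 0" --pt "0.5 0 0 -0.046 0" --pt "0.5 0 0 -0.062 0" --pt "0.5 0 0 -0.08 0" --pt "0.5 0 0 -0.098 0" --pt "0.5 0 0 -0.116 0" --pt "0.5 0 0 -0.134 0" --pt "0.5 0 0 -0.152 0" --force 25

```text
time_s: 18.47
tool_pos: [0.587, 0.1713, 0.0976]
eef_rot: [2.133, 2.306, 0.0]
ft_force: [-0.9, 0.4, -1.5]
gripper_width: 0.685
```

Emit:
play_rows --pt "0.5 0 0 -0.018 0" --pt "0.5 0 0 -0.036 0" --pt "0.5 0 0 -0.054 0" --pt "0.5 0 0 -0.072 0" --pt "0.5 0 0 -0.09 0" --pt "0.5 0 0 -0.108 0" --pt "0.5 0 0 -0.124 0" --pt "0.5 0 0 -0.138 0" --pt "0.5 0 0 -0.15 0" --pt "0.5 0 0 -0.159 0" --pt "0.5 0 0 -0.165 0" --pt "0.5 0 0 -0.167 0"

```text
time_s: 19.47
tool_pos: [0.5871, 0.1713, 0.1638]
eef_rot: [2.133, 2.306, 0.0]
ft_force: [-0.4, 0.7, -1.5]
gripper_width: 0.681
```

Emit:
play_rows --pt "0.5 0 0 0 0" --pt "0.5 0 0 0 0" --pt "0.5 0 0 0 0"

```text
time_s: 19.72
tool_pos: [0.5867, 0.1712, 0.1631]
eef_rot: [-2.133, -2.306, 0.001]
ft_force: [0.7, -0.4, -2.5]
gripper_width: 0.682
```

```bash
python3 - <<'E'
from fit import *
from plan import *
st=avg(5); plan((.5100,.0136,.1636),4.5-106.3,st,0)
s=ctrl.capture('scene');cv2.imwrite('pics/scene10.png',s)
i=s[160:300,290:444];cv2.imwrite('pics/c10.png',cv2.resize(i,(660,600)))
h=cv2.cvtColor(s,cv2.COLOR_BGR2HSV);c,l,sa,ce=cv2.connectedComponentsWithStats(cv2.inRange(h,(0,200,30),(3,255,255)))
print([(sa[k],ce[k]) for k in range(1,c) if sa[k][4]>30], proj('scene',st['tool_pos']-[0,0,.0136]))
E
```

```text
std [0.     0.     0.0001]
pos [0.5868 0.1712 0.1632] tool axes yaw x 94.5 y 4.5 zaxis [-0. -0. -1.] q [ 0.03  0.52 -0.56  1.76  0.33  0.96 -0.58] t 19.97
units [-0.378  -0.2222 -0.0008] spin -1.639 (deg cw -73.7) g 0.68 F [ 0.32 -0.15 -2.02]
[(array([361, 224,  13,  16,  69], dtype=int32), array([367.10144928, 230.15942029]))] [369.50128375 232.24816091]
```

View pics/c10.png

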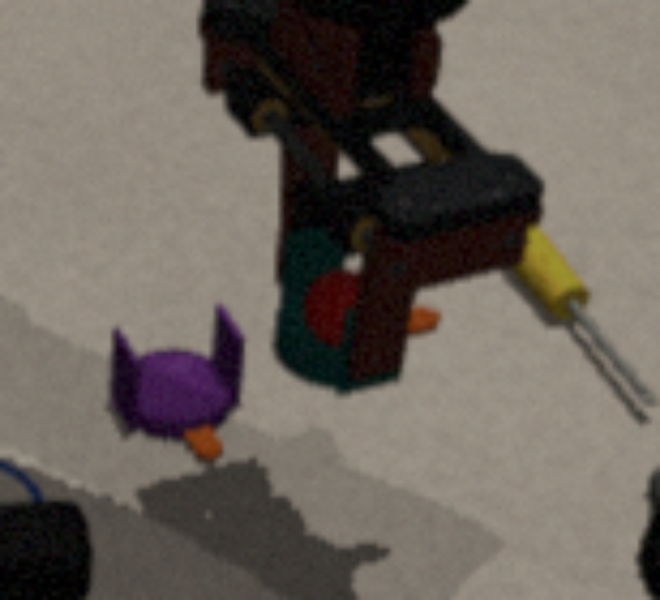

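Emit:
play_rows --pt "0.5 0 0 0 0.005" --pt "0.5 0 0 0 0.015" --pt "0.5 0 0 0 0.035" --pt "0.5 0 0 0 0.065" --pt "0.5 0 0 0 0.105" --pt "0.5 0 0 0 0.155" --pt "0.5 0 0 0 0.215" --pt "0.5 0 0 0 0.275" --pt "0.5 0 0 0 0.335" --pt "0.5 0 0 0 0.395" --pt "0.5 0 0 0 0.455" --pt "0.5 0 0 0 0.515"

```text
time_s: 21.02
tool_pos: [0.5869, 0.1714, 0.1635]
eef_rot: [2.556, 1.826, 0.0]
ft_force: [0.2, 0.5, -2.3]
gripper_width: 0.68
```

Emit:
play_rows --pt "0.5 0 0 0 0.06" --pt "0.5 0 0 0 0.12" --pt "0.5 0 0 0 0.18" --pt "0.5 0 0 0 0.24" --pt "0.5 0 0 0 0.3" --pt "0.5 0 0 0 0.36" --pt "0.5 0 0 0 0.42" --pt "0.5 0 0 0 0.48" --pt "0.5 0 0 0 0.54" --pt "0.5 0 0 0 0.6" --pt "0.5 0 0 0 0.66" --pt "0.5 0 0 0 0.72"

```text
time_s: 22.02
tool_pos: [0.5869, 0.1714, 0.1635]
eef_rot: [-2.964, -1.041, -0.0]
ft_force: [-0.1, 0.1, -1.9]
gripper_width: 0.679
```

Emit:
play_rows --pt "0.5 0 0 0 0.06" --pt "0.5 0 0 0 0.12" --pt "0.5 0 0 0 0.18" --pt "0.5 0 0 0 0.24" --pt "0.5 0 0 0 0.3" --pt "0.5 0 0 0 0.36" --pt "0.5 0 0 0 0.42" --pt "0.5 0 0 0 0.48" --pt "0.5 0 0 0 0.54" --pt "0.5 0 0 0 0.6" --pt "0.5 0 0 0 0.66" --pt "0.5 0 0 0 0.72"

```text
time_s: 23.02
tool_pos: [0.5869, 0.1715, 0.1635]
eef_rot: [-3.137, -0.172, -0.0]
ft_force: [0.3, -0.7, -2.1]
gripper_width: 0.682
```

Emit:
play_rows --pt "0.5 0 0 0 0.06" --pt "0.5 0 0 0 0.12" --pt "0.5 0 0 0 0.18" --pt "0.5 0 0 0 0.235" --pt "0.5 0 0 0 0.285" --pt "0.5 0 0 0 0.325" --pt "0.5 0 0 0 0.355" --pt "0.5 0 0 0 0.38" --pt "0.5 0 0 0 0.395" --pt "0.5 0 0 0 0.405" --pt "0.5 0 0 0 0.407" --pt "0.5 0 0 0 0.407"

```text
time_s: 24.02
tool_pos: [0.5869, 0.1713, 0.1635]
eef_rot: [3.125, -0.324, 0.0]
ft_force: [0.1, 0.7, -2.6]
gripper_width: 0.684
```

```bash
python3 - <<'E'
from fit import *
from plan import *
st=avg(5); plan((.5100,.0136,.1636),-101.8,st,0)
s=ctrl.capture('scene');cv2.imwrite('pics/scene11.png',s)
i=s[160:300,290:444];cv2.imwrite('pics/c11.png',cv2.resize(i,(660,600)))
E
```

```text
std [0. 0. 0.]
pos [0.587  0.1713 0.1635] tool axes yaw x -11.8 y -101.8 zaxis [ 0. -0. -1.] q [-0.28  0.46 -0.14  1.78  0.08  0.9  -2.23] t 24.27
units [-1.076e-01  4.253e-01 -4.000e-04] spin -0.0 (deg cw -0.0) g 0.683 F [ 0.02 -0.2  -2.28]
```

View pics/c11.png

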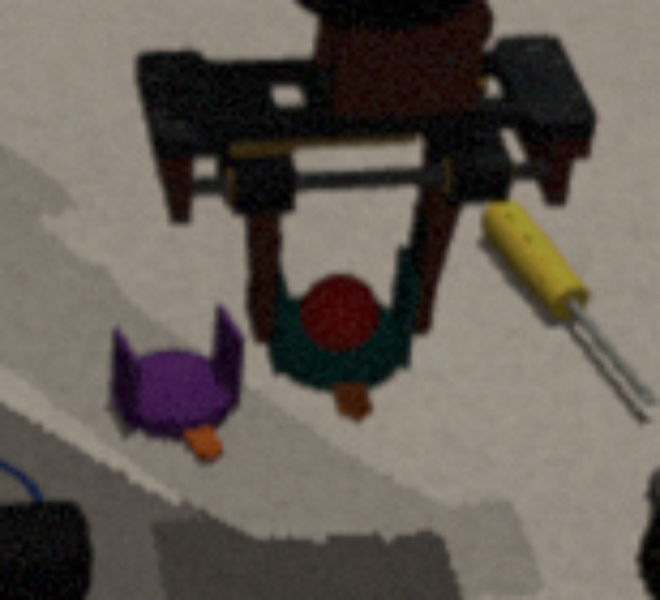

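```bash
python3 - <<'E'
from fit import *
s=cv2.imread('pics/scene11.png')
h=cv2.cvtColor(s,cv2.COLOR_BGR2HSV)
rs=(350,214,42,50);x,y,w,hh=rs
teal=cv2.inRange(h,(75,60,5),(100,255,255)); org=cv2.inRange(h,(4,150,40),(16,255,255)); org[:246]=0
m=((teal|org)[y:y+hh,x:x+w]>0)*1.
for z in (.1275,):
    p0=[.587,.1713,np.radians(-11.8)]
    a=np.linspace(0,2*np.pi,30)
    S=[np.array([[.017*np.cos(u)*np.cos(v),.017*np.sin(u)*np.cos(v),.0224+.017*np.sin(v)] for u in a for v in np.linspace(-1.57,1.57,15)])]
    def f(p):
        r=render('scene',DISH+PTR,p,rs,z)-0; b=render('scene',S,[p0[0],p0[1],0],rs,z)
        return (np.abs(r-m)*(b<.1))
    res=[minimize(lambda p:f(p).sum(),p0,method='Nelder-Mead',options=dict(initial_simplex=np.array([p0]+[np.array(p0)+np.eye(3)[i]*q[i]*sg for i in range(3)]))) for sg in(1,-1) for q in [(.003,.003,.08)]]
    for r in res: print(z,r.x,np.degrees(r.x[2]),r.fun,f(p0).sum())
r=render('scene',DISH+PTR,res[0].x,rs,z)
cv2.imwrite('pics/f11.png',cv2.resize(np.dstack([m,m*0,r])*255,(504,600),interpolation=0))
q=np.argwhere(org[246:262,360:390])[:,::-1].mean(0)+[360,246];print('orange px',q,'seat px',proj('scene',(.587,.1713,.15)))
red=cv2.inRange(h,(0,200,30),(3,255,255));c,l,sa,ce=cv2.connectedComponentsWithStats(red);print([(sa[k],ce[k]) for k in range(1,c) if sa[k][4]>30])
E
```

```text
0.1275 [ 0.58615821  0.17059122 -0.30279519] -17.34888626867329 157.66666666666666 186.89803921568625
0.1275 [ 0.58606532  0.17089413 -0.30819103] -17.65804543746659 157.23137254901962 186.89803921568625
orange px [371.78846154 252.51923077] seat px [369.58115959 232.13614486]
[(array([360, 225,  18,  16, 100], dtype=int32), array([369.65, 232.18]))][ WARN:0@1.183] global loadsave.cpp:1063 imwrite_ Unsupported depth image for selected encoder is fallbacked to CV_8U.
```

View pics/f11.png

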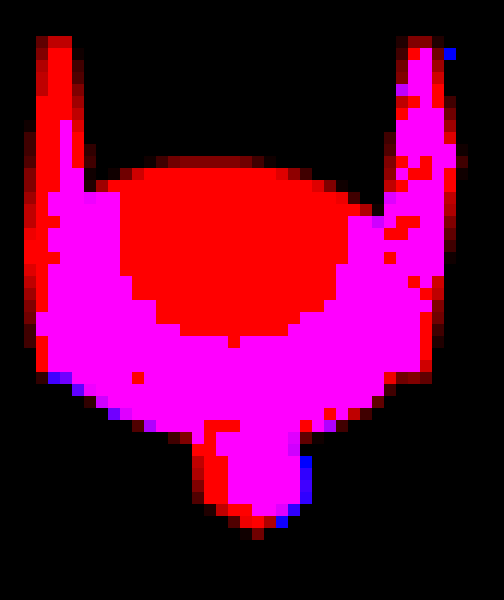

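```bash
python3 - <<'E'
from h import *
P=onz('scene',(371.8,252.5),.1325); print(P)
for c in ((.587,.1713),(.5865,.171)): d=P[:2]-c; print(np.hypot(*d),np.degrees(np.arctan2(d[1],d[0])))
# same for initial image (scene0 381.5,283.4; top 232.2,234.9)
for n,q,c in(('scene',(381.5,283.4),(.587,.1722)),('top',(232.2,234.9),(.5874,.171))):
    d=onz(n,q,.005)[:2]-c; print(n,np.hypot(*d),np.degrees(np.arctan2(d[1],d[0])))
E
```

```text
[0.62338742 0.16196887 0.1325    ]
0.03756480248256678 -14.382900706313809
0.03797687626166067 -13.757082388032064
scene 0.040990515213805256 94.6632997464167
top 0.038482276451537845 93.95794675326931
```

Emit:
play_rows --pt "0.5 -0.001 0.002 0 0" --pt "0.5 -0.002 0.006 0 0" --pt "0.5 -0.003 0.012 0 0" --pt "0.5 -0.005 0.02 0 0" --pt "0.5 -0.008 0.03 0 0" --pt "0.5 -0.011 0.042 0 0" --pt "0.5 -0.014 0.056 0 0" --pt "0.5 -0.018 0.071 0 0" --pt "0.5 -0.022 0.087 0 0" --pt "0.5 -0.026 0.103 0 0" --pt "0.5 -0.03 0.119 0 0" --pt "0.5 -0.034 0.135 0 0"

```text
time_s: 25.32
tool_pos: [0.5623, 0.1205, 0.1635]
eef_rot: [3.125, -0.324, 0.0]
ft_force: [0.1, 0.1, -2.4]
gripper_width: 0.682
```

Emit:
play_rows --pt "0.5 -0.004 0.016 0 0" --pt "0.5 -0.008 0.032 0 0" --pt "0.5 -0.012 0.048 0 0" --pt "0.5 -0.016 0.064 0 0" --pt "0.5 -0.02 0.08 0 0" --pt "0.5 -0.024 0.096 0 0" --pt "0.5 -0.028 0.112 0 0" --pt "0.5 -0.032 0.128 0 0" --pt "0.5 -0.036 0.144 0 0" --pt "0.5 -0.04 0.16 0 0" --pt "0.5 -0.044 0.176 0 0" --pt "0.5 -0.048 0.191 0 0"

```text
time_s: 26.32
tool_pos: [0.5279, 0.0497, 0.1635]
eef_rot: [3.125, -0.324, 0.0]
ft_force: [0.5, 0.9, -2.2]
gripper_width: 0.683
```

Emit:
play_rows --pt "0.5 -0.004 0.015 0 0" --pt "0.5 -0.007 0.029 0 0" --pt "0.5 -0.011 0.043 0 0" --pt "0.5 -0.014 0.055 0 0" --pt "0.5 -0.017 0.066 0 0" --pt "0.5 -0.02 0.076 0 0" --pt "0.5 -0.022 0.084 0 0" --pt "0.5 -0.024 0.091 0 0" --pt "0.5 -0.025 0.096 0 0" --pt "0.5 -0.026 0.099 0 0" --pt "0.5 -0.026 0.1 0 0" --pt "0.5 -0.026 0.1 0 0"

```text
time_s: 27.32
tool_pos: [0.5098, 0.0134, 0.1635]
eef_rot: [-3.125, 0.324, -0.0]
ft_force: [0.3, -0.1, -1.7]
gripper_width: 0.68
```

```bash
python3 - <<'E'
from plan import *
st=avg(6); plan((.5100,.0136,.1636),-101.8,st,0)
s=ctrl.capture('scene');cv2.imwrite('pics/scene12.png',s);cv2.imwrite('pics/top12.png',ctrl.capture('top'))
i=s[180:320,210:364];cv2.imwrite('pics/c12.png',cv2.resize(i,(660,600)))
h=cv2.cvtColor(s,cv2.COLOR_BGR2HSV);red=cv2.inRange(h,(0,200,30),(3,255,255));c,l,sa,ce=cv2.connectedComponentsWithStats(red);print([(sa[k],ce[k]) for k in range(1,c) if sa[k][4]>20],proj('scene',(.51,.0136,.15)))
E
```

```text
std [0. 0. 0.]
pos [0.5098 0.0136 0.1635] tool axes yaw x -11.8 y -101.8 zaxis [ 0.  0. -1.] q [-0.05  0.31 -0.11  2.02  0.05  0.81 -1.97] t 27.62
units [ 0.0004 -0.0002 -0.0003] spin -0.0 (deg cw -0.0) g 0.68 F [ 0.16 -0.28 -2.  ]
[(array([268, 215,  16,  15,  98], dtype=int32), array([275.85714286, 222.83673469]))] [276.15301952 222.67874268]
```

View pics/c12.png

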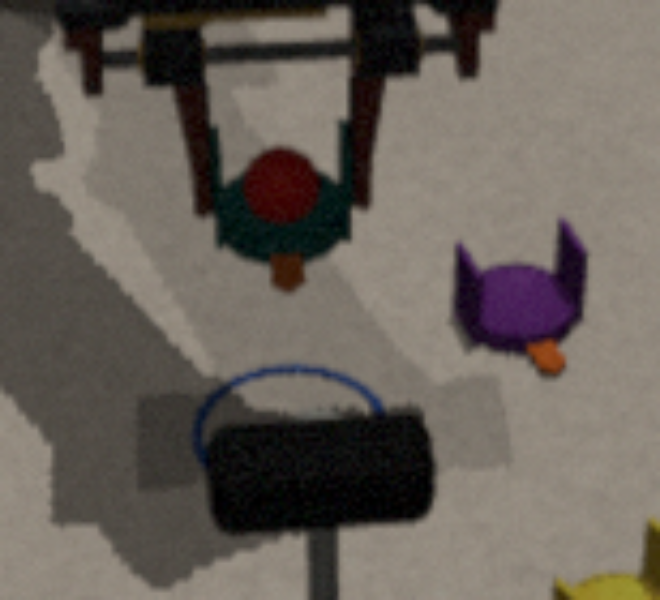

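View pics/top12.png

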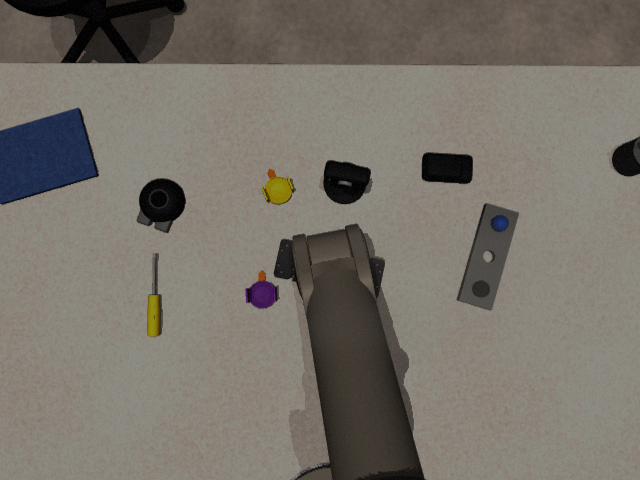

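```bash
python3 - <<'E'
from h import *
h=cv2.cvtColor(cv2.imread('pics/scene12.png'),cv2.COLOR_BGR2HSV); o=cv2.inRange(h,(4,150,35),(18,255,255))[236:252,265:292]
q=np.argwhere(o)[:,::-1].mean(0)+[265,236]; P=onz('scene',q,.1325); d=P[:2]-[.5098,.0136]
print(q,o.astype(bool).sum(),np.hypot(*d),np.degrees(np.arctan2(d[1],d[0])))
E
```

```text
[276.64 242.36] 50 0.03724985484019437 -14.387172262337595
```

Emit:
play_rows --pt "0.5 0 0 0 0" --pt "0.5 0 0 0 0" --pt "0.5 0 0 0 0" --pt "0.5 0 0 0 0" --pt "0.5 0 0 0 0" --pt "0.5 0 0 0 0"

```text
time_s: 28.22
tool_pos: [0.5097, 0.0134, 0.1634]
eef_rot: [3.125, -0.324, -0.0]
ft_force: [0.1, 0.8, -2.1]
gripper_width: 0.681
```

```bash
python3 - <<'E'
from workcell import ctrl
print(ctrl.close_job())
E
```

```text
the job is handed in; nothing more can be done
None
```

I set the red ball in the teal dish without disturbing it. I then gripped the dish by its ears, lifted it, and turned it 106° clockwise in the air. The arm is now holding it above the blue ring, and I handed the job in at about 28 s.

**Position:** The tool is at (0.510, 0.013, 0.163), which puts the ball about 150 mm above the desk. The tool is vertical, and the red ball appears within 0.5 px of where the view point should be in the scene image. The grip reads 60 mm across the ears and the wrist feels about 2 N, the weight of the dish and ball.

**Pointer direction:** The measurements differ by about 2 to 3°. By the tool's angle the pointer is at −11.8°, while its few orange pixels in the scene camera read about −14°. My fits of the webcam's direction gave −11.4° to −13.7°. I kept −11.8°.

**Other things:** In the last pictures the other balls, mouse, webcam, housing, screwdriver and look-alike dishes appear where they were at the start.

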